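Half-turn the torch's bayonet cap and hold it short of the click

TASK

Swing the red cam lever all the way to clamp the black torch in the blue bench clamp. Then put the yellow-gripped cap into the torch's open end, push it fully down against its spring and twist it clockwise (seen from above) half of its travel, from the white mark to the orange one, without letting it reach the lock click at the red mark. Finish while still gripping the cap there, pressed fully down and half turned; do not let go, leave the torch clamped, and do not disturb the funnel, the trays or the carton.

Things in the scene. Friction and masses are not known exactly. Their poses are not given: they have to be found in the camera images.
- clamp: Blue bench clamp, fixed; base plate 205 x 120 mm, 10 mm thick. Origin: underside, below the clamped torch's axis. Its x axis points from the cam lever to the aluminium vee block; the rubber jaw on the lever's side slides along +x and presses the torch 1 to 3 mm into the vee. Back plate 96 mm tall, jaw 88 mm.
- lever (a joint): Cam lever of the clamp, turns about a vertical axis. 0 = open (arm points to the clamp's -y), 1.6 rad = end stop, fully clamped (arm points to the clamp's -x); it grows clockwise seen from above. Starts between 0 and 0.3. Stiff: about 4 to 8 N at the peg, stays where it is left.
- lever_pivot (a point): Lever's axis, at the underside of its arm, 73 mm above the worktop; 95 mm from the clamp's origin along the clamp's -x.
- lever_peg (a point): Centre of the top of the lever's upright red peg: round, 16 mm diameter, standing 39 mm clear above the 10 mm thick arm, its top 122 mm above the worktop, 65 mm from the pivot.
- torch: Black torch, loose, standing on its lens head (64 mm diameter) on the clamp's base plate, mouth upward; 133 mm tall, tube 52 mm diameter. Origin: centre of its underside; z up. Its x axis runs through two entry slots, on opposite sides of the mouth (+x and -x, white marks), 12 mm wide. Red marks (lock) lie 80 degrees clockwise from the white ones. Clamping moves it 1 to 3 mm.
- torch_mouth (a point): Centre of the torch's rim (54 mm diameter, bore 35 mm), 133 mm above the torch's origin. A spring plate in the mouth pushes the cap up: met 10 mm before home, 5 N at home; let go, the cap rises 4 mm. The inserted cap turns clockwise only, to a stop at about 80 degrees; it locks with a click past about 62 degrees.
- half_mark (a point): One of the two orange half-way marks, on the rim 40 degrees clockwise (seen from above) from the torch's +x slot; the other is opposite. The cap's grip bar points at them when half turned.
- cap: Torch cap, loose, about 60 g, upright on its plug on the worktop, left or right. Origin: centre of the plug's underside, z up. Plug 31 mm diameter, 14 mm long; two lugs along +x and -x, 40 mm over both, 7 mm wide, 5 mm high at the plug's foot. Black flange, 54 mm diameter, 14 to 21 mm above the origin. Home in the torch: flange on the rim, origin 119 mm above the torch's origin.
- cap_grip (a point): Centre of the top of the cap's yellow grip bar: 44 mm long along the cap's x, 16 mm wide along y, 21 to 46 mm above the cap's origin. The cap goes in either way round, its x axis along the torch's x axis to within about 5 degrees, centred to about 1.5 mm.
- funnel: Orange funnel standing mouth down, 100 mm diameter, 105 mm tall; origin centre of its underside. Bystander, across from the cap.
- trays: Three stacked tiers of clear plastic trays with a bulb each, 170 x 120 x 156 mm; origin centre of the underside. Bystander.
- carton: Cardboard carton 70 x 70 x 115 mm; origin centre of the underside. Bystander.
There are look-alikes about, which are no part of the job. Several things look just like the cap: the one meant starts farthest to the robot's right.

How it is judged:
By the outcome, as a careful person would: the job done as asked, in the order asked, and still so for the second after the job is handed in, while the arm keeps its last pose, push and grip.
It also fails if it takes over 64 s, if anything falls off the work surface, if the arm or the gripper's body presses on something with over 40 N, if the wrist force passes 120 N, or if a joint passes its speed limit or range.

ROBOT

A 6-joint arm with a two-finger parallel gripper is mounted at the origin on the work surface. World frame = base frame: x ahead of the robot, y to its left, z up, the work surface at z = 0. Lengths are in m, angles in rad, forces in N, time in s.
With the tool pointing down it reaches from about 0.375 to 0.825 m from the base axis. Payload 5.5 kg.
Tool frame: the origin (TCP) lies between the finger pads; the fingertips stand finger_overhang ahead of it and the grasp point (between the pads) is the TCP (finger_overhang is the distance from the TCP to the fingertips, in m); z points along the fingers, y is the line along which they close (so a half turn about z gives the same grasp; the last joint's range is limited). The gripper opens to 85 mm and grips with 20 to 120 N. Pads are 22 mm wide; open, the fingers measure 114 mm over their backs; the gripper's body (76 mm by 85 mm) begins 54 mm behind the grasp point. The pads swing forward as they close: fully open they stand 13 mm farther back than shut.
Start: joints at [-1.152, 0.314, -0.047, 1.21, 0, 1.571], TCP at [0.244, -0.548, 0.25] pointing down, gripper open.
Joint ranges: [-2.67, 2.67], [-0.69, 1.73], [-1.03, 1.25], [-2.08, 2.16], [-1.42, 1.45], [-3.14, 3.14]. Speed limits (rad/s): [2.39, 2.39, 3.01, 3.14, 3.14, 3.14].

INTERFACE

Orientations are given as a unit quaternion [x, y, z, w].
In Python, from rig import get_state, get_image, get_calibration, finish_job, finger_overhang gives the robot as it stands.
- The arm moves only by the shell command python3 -m pendant 'ROWS' [FORCE]. ROWS is a JSON object of lists of equal length, an entry for each row: "fingers": the gripper command: -1 is shut, 1 is fully open, values between are in proportion; "linear": the shift along the tool's x, y, z in mm, a list of three; "rot": the turn, a rotation vector about the tool's x, y, z in rad, a list of three. In form: {"fingers": [fingers, ...], "linear": [[dx, dy, dz], ...], "rot": [[rx, ry, rz], ...]}. A call has 1 to 10 rows; each row shifts and turns the commanded pose from where the row before left it, along the tool's axes as they then stand; what a row does not reach is not made up. A row lasts 1/12 s, in which the tool goes at most 41.7 mm and 7.16 degrees, less where a joint would pass 70% of its speed; a pose out of reach is approached as far as the arm can. A call with a gripper value outside its range is refused whole. The fingers move at their own pace and stop on an object; FORCE is the grip in N (left out, the last holds). Time passes only in rows, so rows that do not move let the fingers close. It gives the time, the measured TCP pose, the force, the opening and the grip force at its end, in the units of the state.
- get_state(): the state, without advancing time (a new reading comes with each control period).
- get_image(name): name is "scene" or "top" or "wrist"; returns the picture (480x640x3 uint8, red, green, blue); there is no depth.
- get_calibration(name): a dict with "K" (3x3 intrinsics, pixels), "k1" (the pictures are not rectified: a ray, as slopes to the right and down, at radius r is drawn at 1 + k1 r^2 times it, then the intrinsics apply), "R" (3x3) and "t" (3): a world point X has camera coordinates R X + t. Camera axes: x right, y down, z forward; pixel columns grow to the right and rows downward; lengths in m; the calibration is good to about 2 mm. A picture is of the moment at which its call begins: read the wrist's pose just before it. get_calibration takes no time and is no camera call; for the wrist camera it gives the pose at the moment of the call.
- finish_job(): hands the job in; it is judged then, once.
The state is a dict: "clock": time; "joint_pos": joint angles; "qd": joint speeds; "effort": joint torques, N m; "ee_pos": TCP position; "eef_rot": TCP orientation; "contact_force": force on the tool from outside, world axes, zero at the start; "ft_torque": the same for the moment, N m; "width": finger opening in m; "grip_force": force on a finger pad.
Only numpy, scipy, OpenCV 4.12 (cv2) and the standard library are available. Lean on these libraries where they do the work, as an engineer would, in place of code of your own. Each camera call takes 0.05 s, during which the arm holds its last target. There are 200 camera calls.

## Working session

There is one attempt and no reset: what is moved stays moved. The work goes in short steps, Python scripts to look and compute and a shell command to move; the robot and the scene stay as the last step left them, time stands still between calls to the robot, and variables do not carry over. Pictures are saved under pics/ and viewed, at most 10 in all, crops included, and the job is handed in when it is done.

```bash
ls; mkdir -p pics; python3 - <<'E'
from rig import *
import cv2
s=get_state();print(s);print(finger_overhang)
for n in("scene","top"):
    cv2.imwrite(f"pics/{n}0.png",get_image(n)[...,::-1]);c=get_calibration(n);print(n,c)
E
```

```text
pics
{'clock': 0.0, 'joint_pos': array([-1.15201650e+00,  3.14248249e-01, -4.80893423e-02,  1.21018496e+00,
        1.70594844e-05,  1.57081742e+00]), 'qd': array([ 1.90862861e-04,  1.47396201e-03,  7.76547506e-05, -2.58559029e-04,
        1.68404333e-03,  3.59150458e-04]), 'effort': array([-2.45382573e-03, -5.39584887e+01,  3.39752519e+01,  1.89106894e-02,
       -9.76606657e-05, -9.59171473e-06]), 'ee_pos': array([ 0.2437702 , -0.54764996,  0.24941671]), 'eef_rot': array([ 9.78159742e-01,  2.07852773e-01, -1.71075174e-04, -8.46033300e-04]), 'contact_force': array([-0.346647  ,  0.77104322,  0.07744273]), 'ft_torque': array([-0.01117765, -0.02947729,  0.01928198]), 'grip_force': 0.0, 'width': 0.08539341022852966}
0.019
scene {'K': array([[548.58585133,   0.        , 318.62521466],
       [  0.        , 548.58585133, 235.76106911],
       [  0.        ,   0.        ,   1.        ]]), 'k1': -0.06686333073220488, 'R': array([[-0.58985349,  0.80749607,  0.00479135],
       [ 0.63918496,  0.47051642, -0.60832301],
       [-0.49347285, -0.35575889, -0.7936751 ]]), 't': array([ 0.3023459 , -0.28589698,  1.64053684])}
top {'K': array([[537.93565911,   0.        , 326.941717  ],
       [  0.        , 537.93565911, 245.71020971],
       [  0.        ,   0.        ,   1.        ]]), 'k1': 0.033873168060824035, 'R': array([[ 0.01814379, -0.99970167,  0.0163517 ],
       [-0.99323588, -0.01989757, -0.11439659],
       [ 0.11468782, -0.01416551, -0.99330058]]), 't': array([0.01124836, 0.54346732, 1.09406048])}
```

View pics/scene0.png

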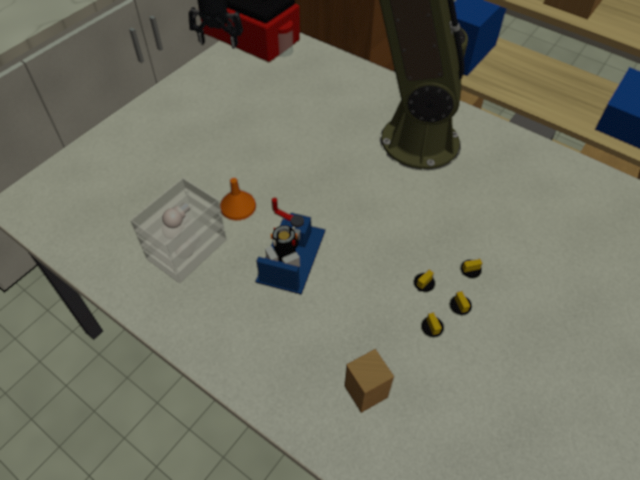

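View pics/top0.png

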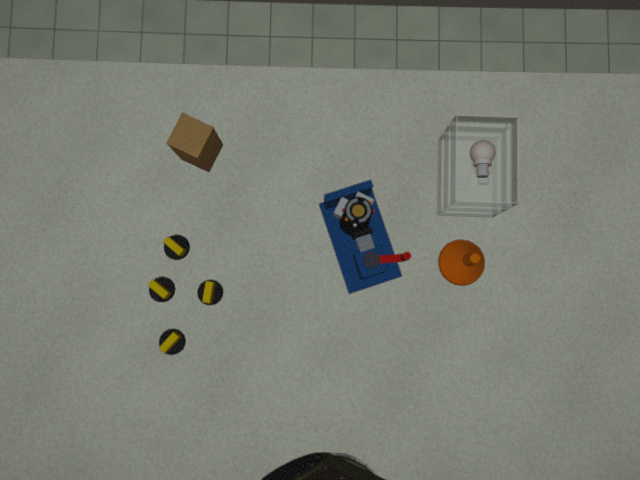

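Scene: clamp with the torch about (285,245), lever peg about (275,203), funnel (238,200), trays (180,230), carton (368,380), and four caps. In the top view (image right is the robot's right) the caps are at (176,246), (161,289), (210,292) and (172,342). The one at (210,292) is farthest right, so it fits; I'll check it in an enlarged crop.

```bash
cat > h.py <<'E'
import numpy as np, cv2
from rig import *
from scipy.spatial.transform import Rotation as Ro
def ray(n,uv,c=None):
    c=c or get_calibration(n)
    p=cv2.undistortPoints(np.array([[uv]],float),c["K"],np.array([c["k1"],0,0,0]))[0,0]
    return -c["R"].T@c["t"], c["R"].T@np.array([p[0],p[1],1])
def at(n,uv,z,c=None):
    o,d=ray(n,uv,c); return o+d*(z-o[2])/d[2]
def proj(n,X,c=None):
    c=c or get_calibration(n)
    return cv2.projectPoints(np.array(X,float).reshape(-1,3),cv2.Rodrigues(c["R"])[0],c["t"],c["K"],np.array([c["k1"],0,0,0]))[0][:,0]
E
python3 - <<'E'
from h import *
for uv in((176,244),(161,288),(210,292),(172,342)): print(uv,at("top",uv,.046).round(3))
print("peg",at("top",(407,256),.122),at("scene",(275,200),.122))
print("mouth",at("top",(359,211),.133+.01),at("scene",(286,234),.143))
im=cv2.imread("pics/top0.png")
a=cv2.resize(im[225:360,140:240],None,fx=4,fy=4,interpolation=2)
b=cv2.resize(im[170:300,310:420],None,fx=4.15,fy=4.15,interpolation=2)[:540]
cv2.imwrite("pics/c1.png",cv2.resize(np.hstack([a,b[:540] if b.shape[0]>=540 else np.pad(b,((0,540-b.shape[0]),(0,0),(0,0)))]),None,fx=.9,fy=.9))
E
```

```text
(176, 244) [0.539 0.331 0.046]
(161, 288) [0.448 0.357 0.046]
(210, 292) [0.442 0.258 0.046]
(172, 342) [0.341 0.329 0.046]
peg [ 0.51584889 -0.13118919  0.122     ] [ 0.52040928 -0.12625496  0.122     ]
mouth [ 0.59774474 -0.03641474  0.143     ] [ 0.59876952 -0.02938339  0.143     ]
```

View pics/c1.png

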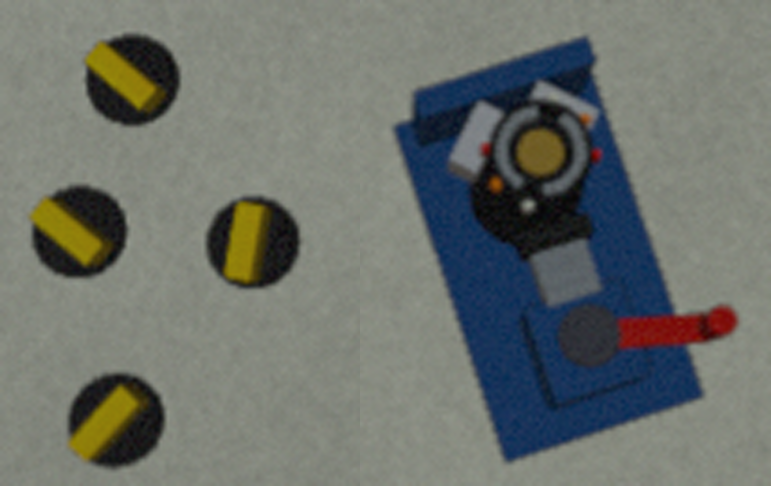

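The crop confirms it: the cap at crop (252,240), top-view pixel (210,292), has the smallest y (0.258) of the four. The torch mouth is at crop (541,152), the white mark at (528,206), orange at (496,184) and (585,120), red at (486,150) and (596,155). The peg top is at (722,320) and the pivot at (588,334).

```bash
python3 - <<'E'
from h import *
f=lambda x,y:(310+(x-360)/3.735,170+y/3.735)
P={k:at("top",f(*v[:2]),v[2])[:2] for k,v in dict(peg=(722,320,.122),piv=(588,334,.083),mouth=(541,152,.143),white=(528,206,.14),or1=(496,184,.14),or2=(585,120,.14),r1=(486,150,.14),r2=(596,155,.14),bA=(505,460,.01),bB=(703,393,.01),bC=(395,127,.01)).items()}
for k,v in P.items(): print(k,v.round(4))
an=lambda v:np.degrees(np.arctan2(v[1],v[0])).round(1)
print("clamp yaw piv-mouth",an(P["mouth"]-P["piv"]),np.linalg.norm(P["mouth"]-P["piv"]),"edges",an(P["bC"]-P["bA"]),an(P["bA"]-P["bB"])-90,np.linalg.norm(P["bC"]-P["bA"]),np.linalg.norm(P["bA"]-P["bB"]))
print("lever",an(P["peg"]-P["piv"]),np.linalg.norm(P["peg"]-P["piv"]))
for k in("white","or1","or2","r1","r2"): print(k,an(P[k]-P["mouth"]))
print("or",an(P["or1"]-P["or2"]),"r",an(P["r1"]-P["r2"]))
g=lambda x,y:(140+x/3.6,225+y/3.6)
a,b=at("top",g(250,203),.046),at("top",g(240,280),.046)
print("capbar",a,b,an(a-b),"flange",at("top",g(252,242),.02))
R=Ro.from_quat(get_state()["eef_rot"]).as_matrix();print(R.round(3))
E
```

```text
peg [ 0.5165 -0.131 ]
piv [ 0.5114 -0.0659]
mouth [ 0.5983 -0.0354]
white [ 0.5709 -0.0293]
or1 [ 0.5819 -0.0129]
or2 [ 0.6159 -0.0579]
r1 [ 0.5993 -0.0075]
r2 [ 0.5979 -0.0637]
bA [ 0.4457 -0.0267]
bB [ 0.4858 -0.1387]
bC [0.6355 0.0392]
clamp yaw piv-mouth 19.4 0.09208287001259169 edges 19.2 19.700000000000003 0.20087425273780718 0.11891935227606482
lever -85.6 0.06529558465150631
white 167.5
or1 126.1
or2 -52.0
r1 88.0
r2 -90.8
or 127.1 r 88.6
capbar [0.46348272 0.25986013 0.046     ] [0.4201092  0.26353667 0.046     ] -4.8 flange [0.44217505 0.26296061 0.02      ]
[[ 0.914  0.407 -0.001]
 [ 0.407 -0.914  0.001]
 [ 0.    -0.002 -1.   ]]
```

```bash
python3 -m pendant '{"fingers":[0,0,0,0,0,0,0,0,0,0],"linear":[[15,-10,0],[25,-16,0],[30,-19,0],[30,-19,0],[30,-19,0],[30,-19,0],[30,-19,0],[30,-19,0],[30,-19,0],[30,-19,0]],"rot":[[0,0,0],[0,0,0],[0,0,0],[0,0,0],[0,0,0],[0,0,0],[0,0,0],[0,0,0],[0,0,0],[0,0,0]]}' 60
python3 -m pendant '{"fingers":[0,0,0,0,0,0,0,0,0,0],"linear":[[30,-19,0],[30,-19,0],[30,-19,0],[30,-19,0],[19,-16,0],[0,0,0],[0,0,0],[0,0,0],[0,0,0],[0,0,0]],"rot":[[0,0,0],[0,0,0],[0,0,0],[0,0,0],[0,0,0],[0,0,-0.12],[0,0,-0.12],[0,0,-0.12],[0,0,-0.12],[0,0,-0.12]]}'
python3 -m pendant '{"fingers":[0,0,0,0,0,0,0],"linear":[[0,0,0],[0,0,0],[0,0,0],[0,0,0],[0,0,0],[0,0,0],[0,0,0]],"rot":[[0,0,-0.12],[0,0,-0.12],[0,0,-0.12],[0,0,-0.12],[0,0,-0.12],[0,0,-0.02],[0,0,0]]}'
python3 - <<'E'
from h import *
s=get_state();print(s["joint_pos"].round(3),s["width"]);c=get_calibration("wrist");print(c)
im=get_image("wrist");cv2.imwrite("pics/w1.png",im[...,::-1])
print(proj("wrist",[[.5165,-.131,.122],[.5983,-.0354,.143]],c))
E
```

```text
clock: 0.93
ee_pos: [0.4278, -0.2699, 0.25]
eef_rot: [0.978, 0.208, -0.0, -0.0]
contact_force: [0.3, -0.8, 0.0]
width: 0.0427
grip_force: 0.0
clock: 1.77
ee_pos: [0.5167, -0.1308, 0.2498]
eef_rot: [0.871, 0.49, -0.0, -0.0]
contact_force: [1.3, 0.9, 0.6]
width: 0.0424
grip_force: 0.0
clock: 2.35
ee_pos: [0.5168, -0.131, 0.25]
eef_rot: [0.683, 0.73, -0.0, -0.0]
contact_force: [-0.0, -0.3, -0.4]
width: 0.0424
grip_force: 0.0
[-0.248  0.189 -0.21   1.173 -0.     1.256] 0.042396184416888354
{'K': array([[385.33213017,   0.        , 321.5625324 ],
       [  0.        , 385.33213017, 243.19243014],
       [  0.        ,   0.        ,   1.        ]]), 'k1': 0.010873137751708672, 'R': array([[ 9.97881503e-01,  6.50576620e-02, -8.32678214e-05],
       [ 6.17211983e-02, -9.46299260e-01,  3.17345560e-01],
       [ 2.05669639e-02, -3.16678403e-01, -9.48309965e-01]]), 't': array([-0.50754662, -0.19766992,  0.32861999])}
[[320.58327222 238.67143818]
 [477.20646084  97.02632464]]
```

View pics/w1.png

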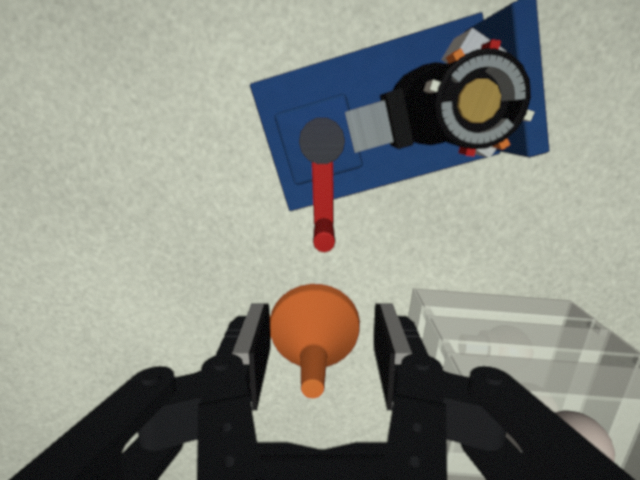

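The wrist view shows the peg at (324,241), predicted (321,239), and the mouth at (482,98), so the estimates hold to about 2 mm. I'll descend and grip the peg.

```bash
python3 -m pendant '{"fingers":[0,0,0,0,0,0,0],"linear":[[0,1,25],[0,0,30],[0,0,30],[0,0,25],[0,0,15],[0,0,10],[0,0,5]],"rot":[[0,0,0],[0,0,0],[0,0,0],[0,0,0],[0,0,0],[0,0,0],[0,0,0]]}'
python3 -m pendant '{"fingers":[-1,-1,-1,-1,-1,-1],"linear":[[0,0,0],[0,0,0],[0,0,0],[0,0,0],[0,0,0],[0,0,0]],"rot":[[0,0,0],[0,0,0],[0,0,0],[0,0,0],[0,0,0],[0,0,0]]}' 40
python3 - <<'E'
from h import *
s=get_state();print({k:np.round(v,4) for k,v in s.items()})
E
```

```text
clock: 2.98
ee_pos: [0.5171, -0.1308, 0.1089]
eef_rot: [0.683, 0.73, -0.001, -0.001]
contact_force: [-0.3, 1.1, -0.1]
width: 0.0426
grip_force: 0.0
clock: 3.48
ee_pos: [0.5186, -0.1313, 0.1113]
eef_rot: [0.683, 0.731, 0.0, 0.001]
contact_force: [-0.9, 0.3, 4.0]
width: 0.0149
grip_force: 39.3
{'clock': np.float64(3.4833), 'joint_pos': array([-2.4780e-01,  2.8970e-01, -4.1370e-01,  8.6570e-01, -2.0000e-04,
        1.2552e+00]), 'qd': array([-0.0009, -0.0021, -0.001 ,  0.0009, -0.0014, -0.0013]), 'effort': array([ 2.67000e-01, -4.63335e+01,  2.89663e+01, -4.80700e-01,
        1.55300e-01, -9.60000e-03]), 'ee_pos': array([ 0.5186, -0.1313,  0.1113]), 'eef_rot': array([6.827e-01, 7.307e-01, 3.000e-04, 8.000e-04]), 'contact_force': array([-0.885 ,  0.3334,  3.9857]), 'ft_torque': array([-0.0708,  0.3   , -0.0256]), 'grip_force': np.float64(39.3125), 'width': np.float64(0.0149)}
```

```bash
python3 -m pendant '{"fingers":[-1,-1,-1,-1,-1,-1,-1],"linear":[[0,0,-2],[0.32,-6.5,0],[0.32,-6.5,0],[0.32,-6.5,0],[0.32,-6.5,0],[0.32,-6.5,0],[0,0,0]],"rot":[[0,0,0],[0,0,0.1],[0,0,0.1],[0,0,0.1],[0,0,0.1],[0,0,0.1],[0,0,0]]}' 60
python3 - <<'E'
from h import *
s=get_state();p=s["ee_pos"][:2]-[.5125,-.066];print(p,np.linalg.norm(p),np.degrees(np.arctan2(p[1],p[0])),s["contact_force"])
E
```

```text
clock: 4.07
ee_pos: [0.4859, -0.1256, 0.1116]
eef_rot: [0.843, 0.537, -0.0, 0.0]
contact_force: [3.0, -3.3, -10.5]
width: 0.0141
grip_force: 60.2
[-0.02664929 -0.05956946] 0.06525875299603695 -114.10206996042197 [  2.9640244   -3.33622882 -10.46396261]
```

```bash
python3 -m pendant '{"fingers":[-1,-1,-1,-1,-1,-1,-1,-1,-1],"linear":[[0.32,-6.5,1],[0.32,-6.5,0],[0.32,-6.5,0],[0.32,-6.5,0],[0.32,-6.5,0],[0.32,-6.5,0],[0.32,-6.5,0],[0.32,-6.5,0],[0,0,0]],"rot":[[0,0,0.1],[0,0,0.1],[0,0,0.1],[0,0,0.1],[0,0,0.1],[0,0,0.1],[0,0,0.1],[0,0,0.1],[0,0,0]]}' 60
python3 - <<'E'
from h import *
s=get_state();p=s["ee_pos"][:2]-[.5125,-.066];print(p,np.linalg.norm(p),np.degrees(np.arctan2(p[1],p[0])),s["contact_force"],s["ft_torque"])
E
```

```text
clock: 4.82
ee_pos: [0.4527, -0.0889, 0.1115]
eef_rot: [0.986, 0.167, 0.0, 0.002]
contact_force: [1.9, -5.5, -5.8]
width: 0.0144
grip_force: 60.7
[-0.05981522 -0.02294927] 0.06406660063669864 -159.00972087554968 [ 1.94828632 -5.50343655 -5.84005627] [-1.14979526 -0.4760173  -0.374082  ]
```

```bash
for i in 1; do python3 -m pendant '{"fingers":[-1,-1,-1,-1],"linear":[[0.1,-3,0],[0.1,-3,0],[0,0,0],[0,0,0]],"rot":[[0,0,0.046],[0,0,0.046],[0,0,0],[0,0,0]]}' 60; done
python3 - <<'E'
from h import *
s=get_state();p=s["ee_pos"][:2]-[.5125,-.066];print(p,np.linalg.norm(p),np.degrees(np.arctan2(p[1],p[0])),s["contact_force"],s["ft_torque"])
E
```

```text
clock: 5.15
ee_pos: [0.452, -0.0869, 0.1116]
eef_rot: [0.992, 0.123, 0.0, 0.006]
contact_force: [4.9, -18.2, -10.3]
width: 0.0139
grip_force: 60.7
[-0.06046194 -0.02086183] 0.0639598517327358 -160.9634836306868 [  4.92536463 -18.20727229 -10.30481869] [-3.67619768 -0.87674824  0.43680994]
```

```bash
python3 -m pendant '{"fingers":[-1,-1,0,0,0,0],"linear":[[0,-1.5,0],[0,0,0],[0,0,0],[0,0,0],[0,0,0],[0,0,0]],"rot":[[0,0,0],[0,0,0],[0,0,0],[0,0,0],[0,0,0],[0,0,0]]}'
python3 -m pendant '{"fingers":[0,0,0,0,0,0,0,0,0,0],"linear":[[0,0,-15],[0,0,-30],[0,0,-35],[0,0,-35],[0,0,-25],[25,0,0],[30,0,0],[30,0,0],[10,0,0],[0,0,0]],"rot":[[0,0,0],[0,0,0],[0,0,0],[0,0,0],[0,0,0],[0,0,0],[0,0,0],[0,0,0],[0,0,0],[0,0,0]]}'
python3 - <<'E'
from h import *
import pickle
s=get_state();c=get_calibration("wrist");im=get_image("wrist")[...,::-1];cv2.imwrite("pics/w2.png",im);t=get_image("top")[...,::-1];cv2.imwrite("pics/top2.png",t)
pickle.dump(c,open("w2.pkl","wb"))
b=proj("wrist",[.598,-.034,.143],c)[0];print(b,s["joint_pos"])
x,y=np.clip(b.astype(int)-[80,90],0,None)
a=cv2.resize(im[y:y+180,x:x+130],None,fx=3.2,fy=3.2,interpolation=2)
d=cv2.resize(t[170:300,310:400],(399,576),interpolation=2)
print(x,y,a.shape);cv2.imwrite("pics/c2.png",np.hstack([a[:576],d])[:, :800])
E
```

```text
clock: 5.65
ee_pos: [0.4501, -0.0802, 0.1115]
eef_rot: [0.992, 0.123, 0.0, -0.0]
contact_force: [0.7, 0.6, 0.6]
width: 0.0426
grip_force: 0.0
clock: 6.48
ee_pos: [0.544, -0.0564, 0.2509]
eef_rot: [0.992, 0.124, 0.0, -0.0]
contact_force: [0.4, 0.6, -0.3]
width: 0.0425
grip_force: 0.0
[306.61962758 157.53546439] [-1.03510833e-01  2.13175158e-01 -1.77064906e-01  1.18026436e+00
  5.08266766e-04  2.78928025e+00]
226 67 (576, 416, 3)
```

View pics/c2.png

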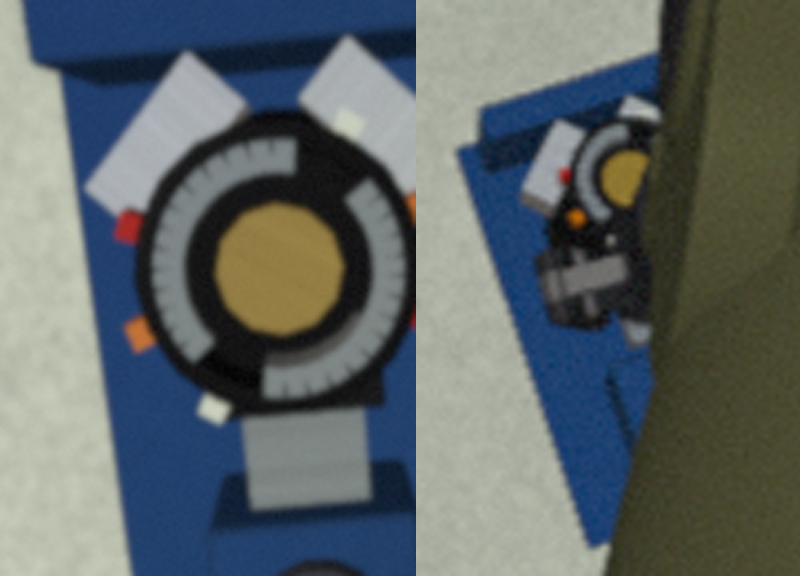

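The wrist crop shows the jaw against the torch and the mouth centred at crop (278,267). The white marks are at (348,122) and (214,410), with orange at (140,334) and red at (128,227) on the left. The arm hides the lever in the top view.

```bash
python3 - <<'E'
from h import *
import pickle
c=pickle.load(open("w2.pkl","rb"))
f=lambda x,y:(226+x/3.2,67+y/3.2)
M=at("wrist",f(278,267),.143,c);print("mouth",M)
for z in(.143,.138):
    a,b=at("wrist",f(348,122),z,c),at("wrist",f(214,410),z,c);print(z,(a+b)/2,np.linalg.norm(a-b),np.degrees(np.arctan2(*(a-b)[1::-1])))
m=M
for n,q in dict(o=(140,334),r=(128,227)).items():
    q=at("wrist",f(*q),.14,c)-m;print(n,np.degrees(np.arctan2(q[1],q[0])))
l,r,t,b=[at("wrist",f(*q),.143,c) for q in((150,267),(406,267),(278,137),(278,398))];print(np.linalg.norm(l-r),np.linalg.norm(t-b))
# tool target for cap
s=get_state();R=Ro.from_quat(s["eef_rot"]).as_matrix();print(R.T@(np.array([.4418,.262,.25])-s["ee_pos"])*1e3)
E
```

```text
mouth [ 0.60288058 -0.03661037  0.143     ]
0.143 [ 0.60215533 -0.03689405  0.143     ] 0.057326089109829705 -11.62124086871532
0.138 [ 0.60169723 -0.03690037  0.138     ] 0.058560070979994355 -11.621240868715313
o 129.8750434564862
r 90.16446008311412
0.04702319890711419 0.04679003464250881
[ -18.35929754 -333.71306477    1.06692615]
```

```bash
python3 -m pendant '{"fingers":[0,0,0,0,0,0,0,0,0,0],"linear":[[-1,-18,0],[-2,-30,0],[-2,-36,0],[-2,-38,0],[-2,-38,0],[-2,-38,0],[-2,-38,0],[-2,-38,0],[-2,-36,0],[-1.4,-23.7,0]],"rot":[[0,0,0],[0,0,0],[0,0,0],[0,0,0],[0,0,0],[0,0,0],[0,0,0],[0,0,0],[0,0,0],[0,0,0]]}'
python3 -m pendant '{"fingers":[0,0,0,0,0,0,0,0,0,0],"linear":[[0,0,0],[0,0,0],[0,0,0],[0,0,0],[0,0,0],[0,0,0],[0,0,0],[0,0,0],[0,0,0],[0,0,0]],"rot":[[0,0,-0.12],[0,0,-0.12],[0,0,-0.12],[0,0,-0.12],[0,0,-0.12],[0,0,-0.12],[0,0,-0.12],[0,0,-0.12],[0,0,-0.12],[0,0,-0.12]]}'
python3 -m pendant '{"fingers":[0,0,0,0,0,0,0,0,0,0],"linear":[[0,0,0],[0,0,0],[0,0,0],[0,0,0],[0,0,0],[0,0,0],[0,0,0],[0,0,0],[0,0,0],[0,0,0]],"rot":[[0,0,-0.12],[0,0,-0.12],[0,0,-0.12],[0,0,-0.12],[0,0,-0.12],[0,0,-0.12],[0,0,-0.12],[0,0,-0.12],[0,0,-0.12],[0,0,-0.12]]}'
python3 -m pendant '{"fingers":[0,0,0,0,0,0,0],"linear":[[0,0,0],[0,0,0],[0,0,0],[0,0,0],[0,0,30],[0,0,30],[0,0,0]],"rot":[[0,0,-0.12],[0,0,-0.12],[0,0,-0.12],[0,0,-0.05],[0,0,0],[0,0,0],[0,0,0]]}'
python3 - <<'E'
from h import *
import pickle
s=get_state();c=get_calibration("wrist");im=get_image("wrist")[...,::-1];cv2.imwrite("pics/w3.png",im);t=get_image("top")[...,::-1];cv2.imwrite("pics/top3.png",t)
pickle.dump(c,open("w3.pkl","wb"))
b=proj("wrist",[.442,.262,.046],c)[0];print(b,s["ee_pos"],s["joint_pos"])
x,y=np.clip(b.astype(int)-[65,75],0,None)
a=cv2.resize(im[y:y+150,x:x+130],None,fx=3.2,fy=3.2,interpolation=2)
d=cv2.resize(t[180:300,325:415],(360,480),interpolation=2)
print(x,y,a.shape);cv2.imwrite("pics/c3.png",np.hstack([a[:480],d])[:, :800])
E
```

```text
clock: 7.42
ee_pos: [0.4581, 0.1893, 0.2551]
eef_rot: [0.984, 0.175, -0.006, -0.032]
contact_force: [0.0, -0.3, -0.3]
width: 0.0425
grip_force: 0.0
clock: 8.25
ee_pos: [0.4592, 0.1879, 0.255]
eef_rot: [0.712, 0.701, 0.013, -0.03]
contact_force: [0.0, 0.4, 0.0]
width: 0.0424
grip_force: 0.0
clock: 9.08
ee_pos: [0.4592, 0.1879, 0.255]
eef_rot: [0.192, 0.981, 0.027, -0.017]
contact_force: [0.0, -0.4, -1.1]
width: 0.0426
grip_force: 0.0
clock: 9.67
ee_pos: [0.4547, 0.1906, 0.1905]
eef_rot: [-0.009, 0.999, 0.029, -0.015]
contact_force: [-1.2, 0.3, -0.4]
width: 0.0428
grip_force: 0.0
[408.39169734 220.50228955] [0.45469518 0.19057324 0.19051109] [ 0.35618427  0.15453999 -0.39180049  1.03278232  0.06435764  0.33825904]
343 145 (480, 416, 3)
```

View pics/c3.png

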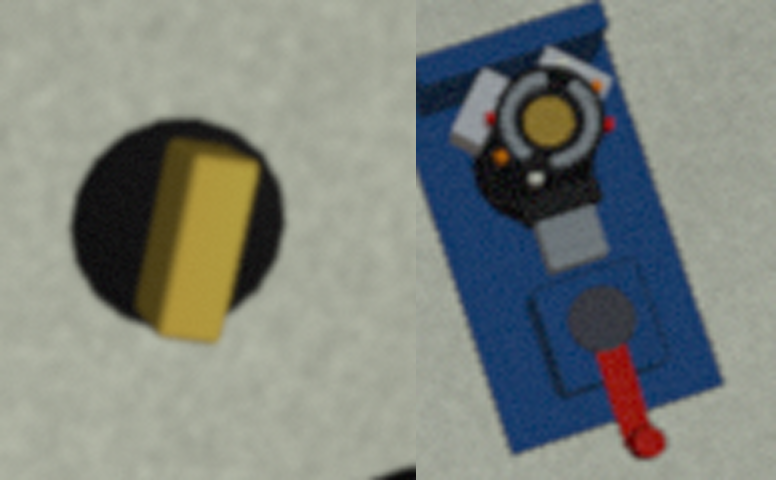

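The left crop shows the bar's top centred at (209,248), running from (189,339) to (228,157). In the top crop on the right, the lever arm is parallel to the plate's long side, so it is fully clamped. The fast traverse hit the row limits and left a small tilt, which I'll correct.

```bash
cat >> h.py <<'E'
def goal(pos,yaw):
    s=get_state();R=Ro.from_quat(s["eef_rot"]).as_matrix();a=np.radians(yaw)
    G=np.array([[np.cos(a),np.sin(a),0],[np.sin(a),-np.cos(a),0],[0,0,-1]])
    d=np.array(pos)-s["ee_pos"]
    print("rotvec",Ro.from_matrix(R.T@G).as_rotvec().round(4),"lin now",(R.T@d*1e3).round(1),"lin after rot",(G.T@d*1e3).round(1))
E
python3 - <<'E'
from h import *
import pickle
c=pickle.load(open("w3.pkl","rb"))
f=lambda x,y:(343+x/3.2,145+y/3.2)
C=at("wrist",f(209,248),.046,c);a=at("wrist",f(228,157),.046,c);b=at("wrist",f(189,339),.046,c)
y=np.degrees(np.arctan2(*(b-a)[1::-1]));print(C,y,np.linalg.norm(a-b),"flange",at("wrist",f(178,222),.021,c))
goal([C[0],C[1],.19],y%180)
goal([C[0],C[1],.19],175)
t=cv2.imread("pics/top3.png")
print("lever piv/peg",at("top",(325+602/4-104,180+318/4),.083),at("top",(325+646/4-104,180+441/4),.122))
E
```

```text
[0.44350348 0.26206504 0.046     ] -7.359231716650373 0.04325566222486554 flange [0.44297791 0.26112182 0.021     ]
rotvec [ 0.0579 -0.0286  0.1463] lin now [12.3 70.3  9.4] lin after rot [22.7 68.2  4.9]
rotvec [ 0.0585 -0.0274  0.1051] lin now [12.3 70.3  9.4] lin after rot [19.8 69.1  4.9]
lever piv/peg [ 0.51130804 -0.06684473  0.083     ] [ 0.44936381 -0.08449169  0.122     ]
```

```bash
python3 -m pendant '{"fingers":[0,0,0,0,0,0,0,0],"linear":[[0,0,0],[0,0,0],[5,15,0],[6,20,5],[6,20,0],[4,14,0],[0,0,0],[0,0,0]],"rot":[[0.029,-0.014,0.065],[0.029,-0.014,0.065],[0,0,0],[0,0,0],[0,0,0],[0,0,0],[0,0,0],[0,0,0]]}'
python3 - <<'E'
from h import *
goal([.4432,.2617,.04],173.5);print(get_state()["joint_pos"])
E
```

```text
clock: 10.43
ee_pos: [0.4462, 0.2639, 0.192]
eef_rot: [0.055, 0.998, 0.001, 0.002]
contact_force: [0.2, -1.4, 0.1]
width: 0.0427
grip_force: 0.0
rotvec [0.0026 0.0044 0.0029] lin now [  3.4  -2.9 152. ] lin after rot [  2.7  -2.6 152. ]
[ 5.34523649e-01  1.89296925e-01 -3.44533364e-01  1.03194629e+00
 -5.82204330e-04  6.45097783e-01]
```

```bash
python3 -m pendant '{"fingers":[0,0,0,0,0,0,0,0],"linear":[[3,-2.7,20],[0,0,30],[0,0,30],[0,0,30],[0,0,20],[0,0,13],[0,0,5],[0,0,0]],"rot":[[0.003,0.004,0],[0,0,0],[0,0,0],[0,0,0],[0,0,0],[0,0,0],[0,0,0],[0,0,0]]}'
python3 -m pendant '{"fingers":[-1,-1,-1,-1,-1,-1,-1],"linear":[[0,0,0],[0,0,0],[0,0,0],[0,0,0],[0,0,0],[0,0,0],[0,0,0]],"rot":[[0,0,0],[0,0,0],[0,0,0],[0,0,0],[0,0,0],[0,0,0],[0,0,0]]}' 70
python3 - <<'E'
from h import *
s=get_state();print(s["ee_pos"],s["contact_force"],s["ft_torque"],s["width"])
cv2.imwrite("pics/w4.png",get_image("wrist")[...,::-1])
E
```

```text
clock: 11.1
ee_pos: [0.4419, 0.2598, 0.0418]
eef_rot: [0.056, 0.998, -0.001, -0.001]
contact_force: [-0.0, -0.7, 1.1]
width: 0.0426
grip_force: 0.0
clock: 11.68
ee_pos: [0.4433, 0.2614, 0.0437]
eef_rot: [0.056, 0.998, -0.0, 0.0]
contact_force: [-0.1, -0.8, 6.2]
width: 0.0143
grip_force: 69.2
[0.44332248 0.26140595 0.04369071] [-0.12251624 -0.83560106  6.16468663] [-0.32991112  0.04422058 -0.04193134] 0.014307047537442713
```

View pics/w4.png

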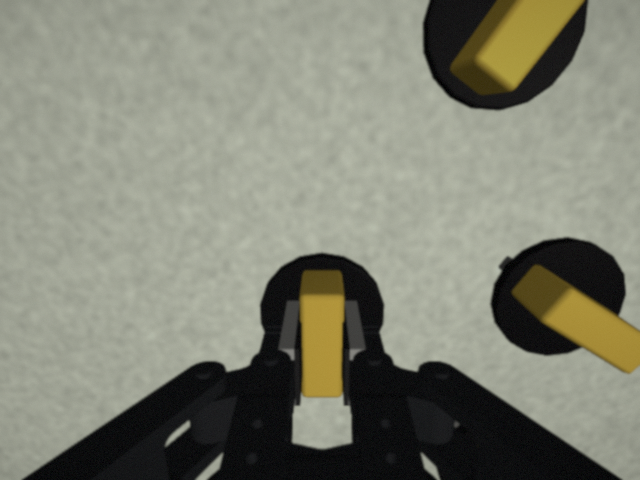

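The cap is held: the bar sits between the pads, and its top face spans rows 293 to 397 at columns 301 to 345.

```bash
python3 - <<'E'
from h import *
s=get_state();c=get_calibration("wrist");R=Ro.from_quat(s["eef_rot"]).as_matrix()
a=at("wrist",(323,293),.046,c);b=at("wrist",(322,397),.046,c)
print(np.linalg.norm(a-b));C=(a+b)/2;print(C,"in tool mm",R.T@(C-s["ee_pos"])*1e3)
f=[at("wrist",(u,v),.021,c) for u,v in((322,253),(260,310),(384,310))]
print("flange in tool",[(R.T@(q-s["ee_pos"])*1e3).round(1) for q in f])
E
python3 -m pendant '{"fingers":[-1,-1,-1,-1,-1,-1,-1,-1],"linear":[[0,0,-10],[0,0,-25],[0,0,-35],[0,0,-35],[0,0,-35],[0,0,-35],[0,0,-20],[0,0,0]],"rot":[[0,0,0],[0,0,0],[0,0,0],[0,0,0],[0,0,0],[0,0,0],[0,0,0],[0,0,0]]}'
python3 - <<'E'
from h import *
s=get_state();print(s["width"]);goal([.6025,-.0368,.237],168.7)
E
```

```text
0.04409218047157607
[0.44350089 0.2613976  0.046     ] in tool mm [-0.20353295 -0.01004573 -2.32131931]
flange in tool [array([27.6, -0.2, 22.7]), array([  1.7, -26.6,  22.7]), array([ 1.7, 26.3, 22.7])]
clock: 12.4
ee_pos: [0.4447, 0.2626, 0.2433]
eef_rot: [0.056, 0.998, 0.002, 0.003]
contact_force: [0.2, 1.6, -0.4]
width: 0.0144
grip_force: 68.3
0.014409248893710251
rotvec [0.0043 0.0053 0.0856] lin now [-190.1 -280.     6.2] lin after rot [-213.4 -262.7    6.3]
```

```bash
python3 -m pendant '{"fingers":[-1,-1,-1,-1,-1,-1,-1,-1,-1,-1],"linear":[[-8,-11,0],[-14,-20,0],[-16,-24,0],[-16,-24,0],[-16,-24,0],[-16,-24,0],[-16,-24,0],[-16,-24,0],[-16,-24,0],[-16,-24,0]],"rot":[[0.004,0.005,0],[0,0,0],[0,0,0],[0,0,0],[0,0,0],[0,0,0],[0,0,0],[0,0,0],[0,0,0],[0,0,0]]}'
python3 -m pendant '{"fingers":[-1,-1,-1,-1,-1,-1],"linear":[[-16,-23,0],[-14,-20,0],[-10,-14,0],[0,0,0],[0,0,0],[0,0,0]],"rot":[[0,0,0],[0,0,0],[0,0,0],[0,0,0.085],[0,0,0],[0,0,0]]}'
python3 - <<'E'
from h import *
import pickle
s=get_state();goal([.6025,-.0368,.237],168.7);print(s["joint_pos"])
c=get_calibration("wrist");im=get_image("wrist")[...,::-1];pickle.dump((c,s),open("w5.pkl","wb"));cv2.imwrite("pics/w5.png",im)
E
```

```text
clock: 13.23
ee_pos: [0.5665, 0.0215, 0.2372]
eef_rot: [0.056, 0.998, -0.003, -0.004]
contact_force: [-0.9, 0.3, -0.7]
width: 0.0144
grip_force: 68.4
clock: 13.73
ee_pos: [0.5996, -0.0381, 0.2371]
eef_rot: [0.097, 0.995, -0.003, -0.004]
contact_force: [-0.6, 0.2, -0.4]
width: 0.0145
grip_force: 68.4
rotvec [-0.0058 -0.0072  0.0025] lin now [-2.6  1.8  0.1] lin after rot [-2.6  1.9  0.1]
[-0.06099038  0.32672511 -0.05905046  1.19294161 -0.0047541   0.13380061]
```

View pics/w5.png

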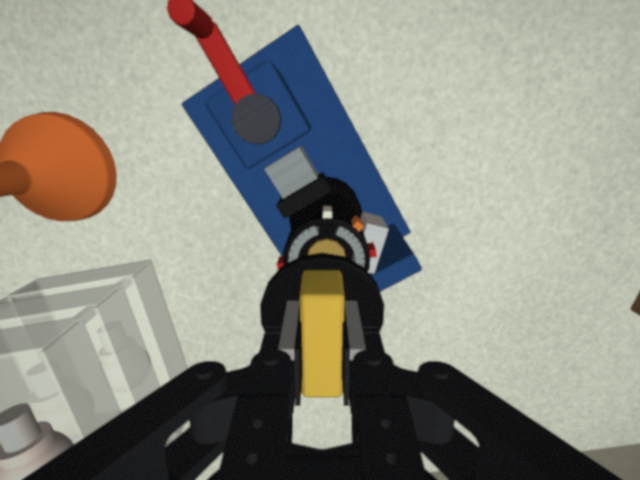

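The torch mouth shows behind the cap: the white mark is at (327,212) and the rim's near edge at about (327,219). The lever is still at its stop. I'll compare these with the predicted pixels.

```bash
python3 - <<'E'
from h import *
import pickle
c,s=pickle.load(open("w5.pkl","rb"))
M=np.array([.6025,-.0368,.143]);a=np.radians(168.7)
u=np.array([np.cos(a),np.sin(a),0]);v=np.array([-u[1],u[0],0])
P=[M+.027*u,M+.029*u-[0,0,.003],M+.027*v,M-.027*v,M+.0235*u]
pr=proj("wrist",P,c);print(pr.round(1))
im=cv2.imread("pics/w5.png")
t=np.linspace(0,2*np.pi,73);k=cv2.resize(im[190:290,250:400],None,fx=5,fy=5,interpolation=2)
for r,col in((.027,(0,255,0)),(.0235,(255,0,255))):
    q=proj("wrist",[M+r*(np.cos(x)*u+np.sin(x)*v) for x in t],c)
    for x,y in (q-[250,190])*5: cv2.circle(k,(int(x),int(y)),1,col,-1)
for p in (pr[[1,0]]-[250,190])*5: cv2.drawMarker(k,(int(p[0]),int(p[1])),(0,255,255),0,14)
cv2.imwrite("pics/c5.png",k)
E
```

```text
[[326.3 217.5]
 [326.3 213. ]
 [281.6 260.6]
 [370.6 260.9]
 [326.3 223.3]]
```

View pics/c5.png

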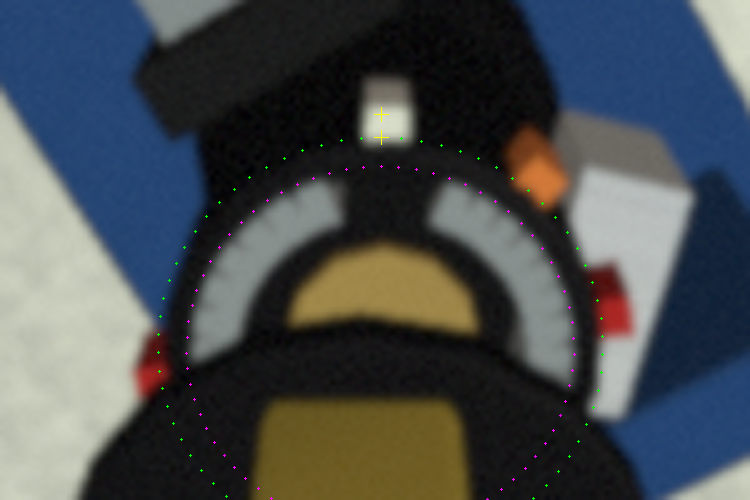

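The prediction fits to within 1 mm and about 1.5°. I'll use mouth (0.603, -0.0368) and yaw 167.7, and descend to just above the rim.

```bash
python3 -m pendant '{"fingers":[-1,-1,-1,-1,-1],"linear":[[-3.1,1.8,15],[0,0,20],[0,0,10],[0,0,0],[0,0,0]],"rot":[[-0.006,-0.007,0.018],[0,0,0],[0,0,0],[0,0,0],[0,0,0]]}' 90
python3 - <<'E'
from h import *
goal([.603,-.0368,.1727],167.7);print(get_state()["contact_force"])
E
```

```text
clock: 14.2
ee_pos: [0.6026, -0.0367, 0.1921]
eef_rot: [0.106, 0.994, -0.0, -0.0]
contact_force: [0.7, -0.4, -0.1]
width: 0.0142
grip_force: 92.5
rotvec [-0.0003 -0.0008  0.0014] lin now [-0.5 -0.  19.4] lin after rot [-0.5 -0.  19.4]
[ 0.73550786 -0.44521886 -0.05150916]
```

```bash
python3 -m pendant '{"fingers":[-1,-1,-1,-1,-1,-1],"linear":[[-0.4,0,3],[0,0,2],[0,0,2],[0,0,2],[0,0,0],[0,0,0]],"rot":[[0,0,0],[0,0,0],[0,0,0],[0,0,0],[0,0,0],[0,0,0]]}'
python3 - <<'E'
from h import *
goal([.603,-.0368,.1727],167.7);s=get_state();print(s["contact_force"],s["ft_torque"])
E
```

```text
clock: 14.7
ee_pos: [0.6046, -0.0373, 0.1858]
eef_rot: [0.107, 0.994, 0.0, 0.002]
contact_force: [-3.5, 0.4, 10.4]
width: 0.014
grip_force: 94.5
rotvec [0.0006 0.0039 0.    ] lin now [ 1.7  0.2 13.1] lin after rot [ 1.6  0.2 13.1]
[-3.50586953  0.44673753 10.39393886] [0.08812866 0.63492832 0.04405987]
```

```bash
python3 -m pendant '{"fingers":[-1,-1,-1,-1,-1,-1],"linear":[[0,0,-4],[1.2,0,0],[0,0,2],[0,0,1.5],[0,0,0],[0,0,0]],"rot":[[0,0,0],[0,0,0],[0,0,0],[0,0,0],[0,0,0],[0,0,0]]}'
python3 - <<'E'
from h import *
goal([.603,-.0368,.1727],167.7);s=get_state();print(s["contact_force"],s["ft_torque"])
E
```

```text
clock: 15.2
ee_pos: [0.6022, -0.037, 0.1832]
eef_rot: [0.107, 0.994, -0.0, -0.0]
contact_force: [0.2, -0.4, 0.4]
width: 0.0141
grip_force: 92.9
rotvec [-0.0003 -0.0002 -0.0001] lin now [-0.8  0.4 10.5] lin after rot [-0.8  0.4 10.5]
[ 0.15216764 -0.39942746  0.38696367] [ 0.02943122 -0.05088292 -0.03286448]
```

It's in, with no contact force. I'll press it home.

```bash
python3 -m pendant '{"fingers":[-1,-1,-1,-1,-1,-1],"linear":[[0,0,2],[0,0,2],[0,0,2],[0,0,2],[0,0,0],[0,0,0]],"rot":[[0,0,0],[0,0,0],[0,0,0],[0,0,0],[0,0,0],[0,0,0]]}'
python3 -m pendant '{"fingers":[-1,-1,-1,-1,-1,-1],"linear":[[0,0,1],[0,0,1],[0,0,1],[0,0,1],[0,0,0],[0,0,0]],"rot":[[0,0,0],[0,0,0],[0,0,0],[0,0,0],[0,0,0],[0,0,0]]}'
python3 - <<'E'
from h import *
goal([.603,-.0368,.1727],167.7);s=get_state();print(s["contact_force"],s["ft_torque"])
E
```

```text
clock: 15.7
ee_pos: [0.6026, -0.0371, 0.176]
eef_rot: [0.107, 0.994, -0.0, 0.001]
contact_force: [-0.5, 0.1, 2.8]
width: 0.0141
grip_force: 93.0
clock: 16.2
ee_pos: [0.6026, -0.037, 0.1728]
eef_rot: [0.107, 0.994, -0.0, 0.001]
contact_force: [-2.8, -0.3, 9.8]
width: 0.014
grip_force: 93.9
rotvec [ 0.      0.0017 -0.0001] lin now [-0.3  0.3  0.1] lin after rot [-0.3  0.3  0.1]
[-2.84280447 -0.27105056  9.82692977] [0.02899205 0.69727963 0.05651995]
```

```bash
python3 -m pendant '{"fingers":[-1,-1,-1,-1,-1],"linear":[[0,0,0.7],[0,0,0],[0,0,0],[0,0,0],[0,0,0]],"rot":[[0,0,0],[0,0,0.08],[0,0,0.08],[0,0,0.08],[0,0,0]]}'
python3 - <<'E'
from h import *
goal([.6026,-.037,.1725],127.9);s=get_state();print(s["contact_force"],s["ft_torque"])
E
```

```text
clock: 16.62
ee_pos: [0.6035, -0.0371, 0.1728]
eef_rot: [0.227, 0.974, 0.0, 0.002]
contact_force: [-2.2, 0.4, 12.2]
width: 0.0142
grip_force: 94.3
rotvec [0.0019 0.003  0.4512] lin now [ 0.8 -0.3  0.3] lin after rot [ 0.6 -0.6  0.3]
[-2.22860607  0.43783466 12.16687126] [-0.03145161  0.56894931 -0.14288225]
```

Turning freely, with a torque of about 0.14 N m. I'll finish the turn.

```bash
python3 -m pendant '{"fingers":[-1,-1,-1,-1,-1,-1,-1,-1],"linear":[[0,0,0],[0,0,0],[0,0,0],[0,0,0],[0,0,0],[0,0,0],[0,0,0],[0,0,0]],"rot":[[0,0,0.08],[0,0,0.08],[0,0,0.08],[0,0,0.08],[0,0,0.08],[0,0,0.05],[0,0,0],[0,0,0]]}'
python3 - <<'E'
from h import *
goal([.6026,-.037,.1725],127.9);s=get_state();print(s["contact_force"],s["ft_torque"],s["width"])
im=get_image("wrist")[...,::-1];t=get_image("top")[...,::-1];sc=get_image("scene")[...,::-1]
cv2.imwrite("pics/t6.png",t)
a=cv2.resize(im[150:400,200:450],(500,500),interpolation=2);b=cv2.resize(sc[190:300,230:340],(300,300),interpolation=2)
d=cv2.resize(t[170:300,310:440],(300,300),interpolation=2)
o=np.zeros((600,800,3),np.uint8);o[:500,:500]=a;o[:300,500:]=b;o[300:,500:]=d;cv2.imwrite("pics/c6.png",o)
E
```

```text
clock: 17.28
ee_pos: [0.6037, -0.0369, 0.1728]
eef_rot: [0.437, 0.899, 0.001, 0.002]
contact_force: [-1.1, 1.0, 11.1]
width: 0.0143
grip_force: 94.3
rotvec [0.0031 0.0023 0.0045] lin now [ 0.5 -0.9  0.3] lin after rot [ 0.5 -0.9  0.3]
[-1.08784007  1.0073788  11.10280844] [ 0.14254898  0.47423515 -0.11210808] 0.014334371715780489
```

View pics/c6.png

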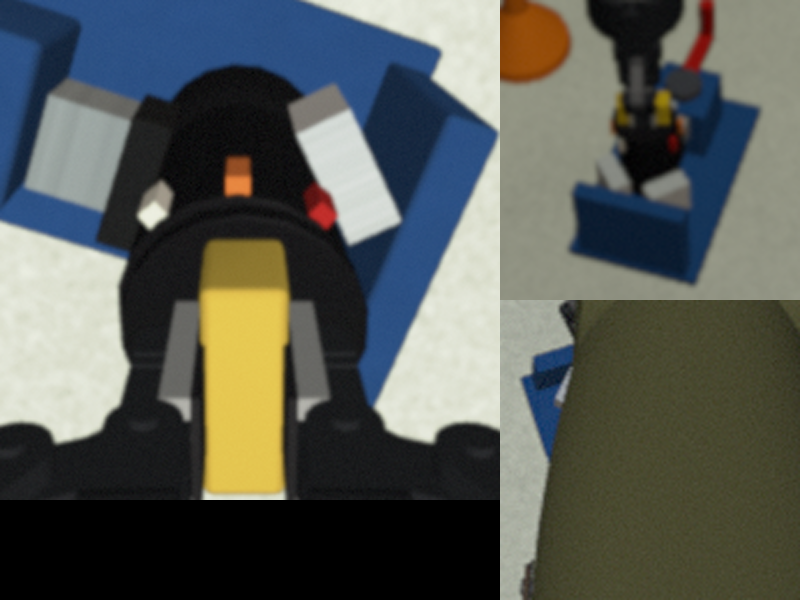

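The wrist crop shows the bar centred at column 245 and pointing at the orange mark at column 238, with white at 155 and red at 320. The lever is still closed and the flange is on the rim. I'll work out the remaining angle.

```bash
python3 - <<'E'
from h import *
s=get_state();c=get_calibration("wrist");R=Ro.from_quat(s["eef_rot"]).as_matrix()
for n,(x,y) in dict(orange=(238,184),white=(151,212),red=(324,212)).items():
    p=R.T@(at("wrist",(200+x/2,150+y/2),.143,c)-s["ee_pos"])*1e3;print(n,p.round(1),np.degrees(np.arctan2(p[1],p[0])))
E
```

```text
orange [29.9 -0.9 29.7] -1.6897120120360412
white [ 23.7 -19.4  29.7] -39.39721612142589
red [23.6 17.4 29.8] 36.47152063144556
```

```bash
python3 -c "
from rig import *
print(finish_job())"
```

```text
the job is handed in; nothing more can be done
None
```

I handed the job in with the torch clamped (lever at its stop) and the cap still gripped, pressed fully home at about 11 N and turned to within about 2° of the orange mark, short of the lock click; nothing touched the funnel, trays or carton.

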